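# Put the die boxes away by heft

### The arm

A 6-joint arm with a two-finger parallel gripper is mounted at the origin on the work surface. World frame = base frame: x ahead of the robot, y to its left, z up, the work surface at z = 0. Lengths are in m, angles in rad, forces in N, time in s.
With the tool pointing down it reaches from about 0.25 to 0.85 m from the base axis. Payload 12.5 kg.
Tool frame: the origin (TCP) lies on the mounting face of the last link; the fingertips stand 186 mm ahead of it and the grasp point (between the pads) lies 167 mm ahead of it; z points along the fingers, x is the direction in which the jaws open and shut, and the axes are right-handed (so a half turn about z gives the same grasp; the last joint's range is limited). The gripper opens to 93 mm and grips with 3 to 60 N. Pads are 15 mm wide; open, the fingers measure 128 mm over their backs; the gripper's body (75 mm by 188 mm) begins 65 mm behind the grasp point.
Start: joints at [-1.403, 0.351, 1.652, -0, 1.139, -0.085], TCP at [0.138, -0.533, 0.405] pointing down, gripper open.
Joint ranges: [-2.75, 2.75], [-0.79, 2.1], [0.01, 2.65], [-1.57, 4.71], [0.07, 3.14], [-2.87, 2.87]. Speed limits (rad/s): [2.22, 2.22, 2.79, 3.14, 3.14, 3.14].

### API

Orientations are given as a unit quaternion [x, y, z, w].
In Python, from bench import get_state, read_camera, camera_model, sign_off gives the robot as it stands.
- The arm moves only by the shell command python3 -m creep 'ROWS' [FORCE]. ROWS is JSON, a list of rows, each an object with "jaw": the gripper's target within -1 to 1 (fully open at 1, half-way at 0, shut at -1); "translation": the shift along the tool's x, y, z scaled (see below), a list of three; "roll": the turn about the tool's z scaled (see below). A call has 1 to 8 rows; each row is the pose to reach, as a shift and turn from the pose commanded when the call began, along the tool's axes at that moment, turning the shorter way round; what a row does not reach only later rows make up. The controller multiplies each number of a shift by 300 mm and each number of a turn by pi rad. A row lasts 1/10 s, in which the tool goes at most 50 mm and 8.59 degrees, less where a joint would pass 70% of its speed; a pose out of reach is approached as far as the arm can. A call with a number of a shift or a turn outside -1 to 1 is refused whole. A call with a gripper value outside its range is refused whole. The fingers move at their own pace and stop on an object; FORCE is the grip in N (left out, the last holds). Time passes only in rows, so rows that repeat a pose let the fingers close. It gives the time, the measured TCP pose, the force and the opening at its end, in the units of the state.
- get_state(): the state, without advancing time (a new reading comes with each control period).
- read_camera(name): name is "scene" or "top"; returns the picture (420x560x3 uint8, red, green, blue); there is no depth.
- camera_model(name): a dict with "fx", "fy", "cx", "cy" (pixels), "camera_from_world" (4x4, takes a point from world to camera coordinates). Camera axes: x right, y up, looking along -z (the intrinsics and any distortion apply to the point x, -y, -z); pixel columns grow to the right and rows downward; lengths in m; the calibration is good to about 2 mm. A picture is of the moment at which its call begins. camera_model takes no time and is no camera call.
- sign_off(): hands the job in, once; it reports no verdict.
The state is a dict: "t": time; "joint_pos": joint angles; "joint_vel": joint speeds; "joint_torque": joint torques, N m; "ee_pos": TCP position; "ee_rot": TCP orientation; "contact_force": force on the tool from outside, world axes, zero at the start; "wrist_torque": the same for the moment, N m; "finger_gap": finger opening in m.
Only numpy, scipy, OpenCV 4.12 (cv2) and the standard library are available. Lean on these libraries where they do the work, as an engineer would, in place of code of your own. Each camera call takes 0.05 s, during which the arm holds its last target. There are 200 camera calls.

### The job

Three sealed red die boxes that look alike stand on the leather bench; some still hold their heavy brass embossing wheel and the others are empty. Heft each one, then put every full box into a bay of the green rack and every empty box into a bay of the white rack, one box to a bay, standing on its base and pushed fully home against the back stop. Do not tip the boxes over, and leave the glue jar, the paint bottle and the tape rolls where they are.

Things in the scene. Friction and masses are not known exactly. Their poses are not given: they have to be found in the camera images.
- box_1_center (a point): sealed red die box, 120 x 60 x 50 mm (x long, y wide, z high), flat sides, paper label and brass corners on the lid; this point is its centre, 25 mm above its underside, x along its length, z up. Either end may go in first. Empty it weighs about 0.16 kg, full 0.46 to 0.60 kg. The three look alike: only lifting tells them apart.
- box_2_center (a point): sealed red die box, 120 x 60 x 50 mm (x long, y wide, z high), flat sides, paper label and brass corners on the lid; this point is its centre, 25 mm above its underside, x along its length, z up. Either end may go in first. Empty it weighs about 0.16 kg, full 0.46 to 0.60 kg. The three look alike: only lifting tells them apart.
- box_3_center (a point): sealed red die box, 120 x 60 x 50 mm (x long, y wide, z high), flat sides, paper label and brass corners on the lid; this point is its centre, 25 mm above its underside, x along its length, z up. Either end may go in first. Empty it weighs about 0.16 kg, full 0.46 to 0.60 kg. The three look alike: only lifting tells them apart.
- rack_full: rack for full boxes: green painted two-bay rack fixed to the bench, 124 mm deep, 170 wide, 66 high. Origin on the bench at its middle; x points inwards: boxes go in along +x through the open mouth, the plane x = -62 mm; the back stop (28 mm high) has its face at x = +54. No floor: boxes slide on the bench. Two ties across the top, x -62..-44 and 44..62, undersides 61 mm up, so a box cannot be dropped in.
- rack_full_bay0 (a point): a bay of the green rack: this point is where the centre of a box lies when it is home (rack x = -6, y = -41 mm, 25 mm above the bench), axes as the rack's. The bay is 76 mm wide between 6 mm thick walls 66 mm high; a home box stands 4 mm proud of the mouth.
- rack_full_bay1 (a point): a bay of the green rack: this point is where the centre of a box lies when it is home (rack x = -6, y = +41 mm, 25 mm above the bench), axes as the rack's. The bay is 76 mm wide between 6 mm thick walls 66 mm high; a home box stands 4 mm proud of the mouth.
- rack_empty: rack for empty boxes: white painted two-bay rack fixed to the bench, 124 mm deep, 170 wide, 66 high. Origin on the bench at its middle; x points inwards: boxes go in along +x through the open mouth, the plane x = -62 mm; the back stop (28 mm high) has its face at x = +54. No floor: boxes slide on the bench. Two ties across the top, x -62..-44 and 44..62, undersides 61 mm up, so a box cannot be dropped in.
- rack_empty_bay0 (a point): a bay of the white rack: this point is where the centre of a box lies when it is home (rack x = -6, y = -41 mm, 25 mm above the bench), axes as the rack's. The bay is 76 mm wide between 6 mm thick walls 66 mm high; a home box stands 4 mm proud of the mouth.
- rack_empty_bay1 (a point): a bay of the white rack: this point is where the centre of a box lies when it is home (rack x = -6, y = +41 mm, 25 mm above the bench), axes as the rack's. The bay is 76 mm wide between 6 mm thick walls 66 mm high; a home box stands 4 mm proud of the mouth.
- table: the bench: a flat grey top at z = 0 on which all stands (origin of no use). One or two of the three boxes are full. A full one holds a brass wheel with a few mm of play, in the middle of the box; an empty one only a foam blank.
- glue_jar: bystander: cream glue jar with white cap, 58 mm across, 72 mm high, origin under its centre; stands in a row with two boxes between the racks
- tape_roll: bystander: small roll of cream masking tape lying flat, 52 mm across, 30 mm high, origin under its centre; lies among the far ends of the row between the racks
- wide_tape: bystander: roll of yellow tape lying flat, 90 mm across, 48 mm high, origin under its centre; stands just outside one of the racks
- paint_bottle: bystander: white edge-paint bottle with red cap, 48 mm across, 85 mm high, origin under its centre; stands just outside the other rack
- stone_slab: fixed: stone slab with red leather on it, 130 x 260 x 56 mm, origin under its centre, behind the row of boxes. Also fixed, never needed: a tape stack (105 mm high) and a thread spool stand (126 mm high) behind the racks, left and right of the slab; a brush pot (240 mm high) far left; an eyelet press (300 mm high with its lever) far right.
Not all that is in view belongs to the job. Leave any orange look-alike of the part that bears box_1_center alone.

How it is judged:
By the outcome, as a careful person would: the job done as asked, in the order asked, and still so for the second after the job is handed in, with the robot touching nothing.
It also fails if it takes over 72 s, if anything falls off the work surface, if the arm or the gripper's body presses on something with over 40 N, if the wrist force passes 120 N, or if a joint passes its speed limit or range.

## Working session

There is one attempt and no reset: what is moved stays moved. The work goes in short steps, Python scripts to look and compute and a shell command to move; the robot and the scene stay as the last step left them, time stands still between calls to the robot, and variables do not carry over. Pictures are saved under pics/ and viewed, about 8 in all and at most 12, crops included, and the job is handed in when it is done.

```bash
mkdir -p pics; python3 - <<'E'
from bench import *
import cv2
for n in("scene","top"):
    im=read_camera(n); cv2.imwrite(f"pics/{n}0.png",cv2.resize(im[:,:,::-1],(800,600),interpolation=cv2.INTER_CUBIC))
    m=camera_model(n); print({k:(v if k!="camera_from_world" else None) for k,v in m.items()}); print(m["camera_from_world"])
print(get_state())
E
```

```text
{'fx': 455.25932041916985, 'fy': 455.25932041916985, 'cx': 274.1022713423084, 'cy': 209.36996893395744, 'camera_from_world': None}
[[ 8.39698692e-01  5.43051242e-01  1.20661995e-03 -5.27186977e-01]
 [-4.27545157e-01  6.59722959e-01  6.18037827e-01  2.28934666e-01]
 [ 3.34830175e-01 -5.19481439e-01  7.86147434e-01 -1.54329206e+00]
 [ 0.00000000e+00  0.00000000e+00  0.00000000e+00  1.00000000e+00]]
{'fx': 478.2863902870785, 'fy': 478.2863902870785, 'cx': 278.82404575386903, 'cy': 210.9496437187932, 'camera_from_world': None}
[[-0.01361503 -0.99990306 -0.00291433  0.02391989]
 [ 0.99625433 -0.01381414  0.08536089 -0.64061585]
 [-0.08539287 -0.00174122  0.99634584 -1.28859669]
 [ 0.          0.          0.          1.        ]]
{'t': 0.1, 'joint_pos': array([-1.40257452e+00,  3.51212003e-01,  1.65229868e+00, -1.99970656e-06,
        1.13908315e+00, -8.45636176e-02]), 'joint_vel': array([ 0.00089177, -0.00017812, -0.00288903, -0.00235702,  0.0006127 ,
       -0.00093269]), 'joint_torque': array([ 1.61174754e-03, -4.98026919e+01, -2.85704648e+01,  7.00677442e-02,
        2.38651555e-02, -2.43442685e-05]), 'ee_pos': array([ 0.13758454, -0.53241845,  0.40426227]), 'ee_rot': array([ 7.90601773e-01, -6.12330455e-01, -3.69077368e-04, -3.38190623e-04]), 'contact_force': array([-0.2391896 , -0.05528844, -0.07966154]), 'wrist_torque': array([-0.00792865, -0.03619516,  0.00972952]), 'finger_gap': 0.09288580541285776}
```

View pics/top0.png

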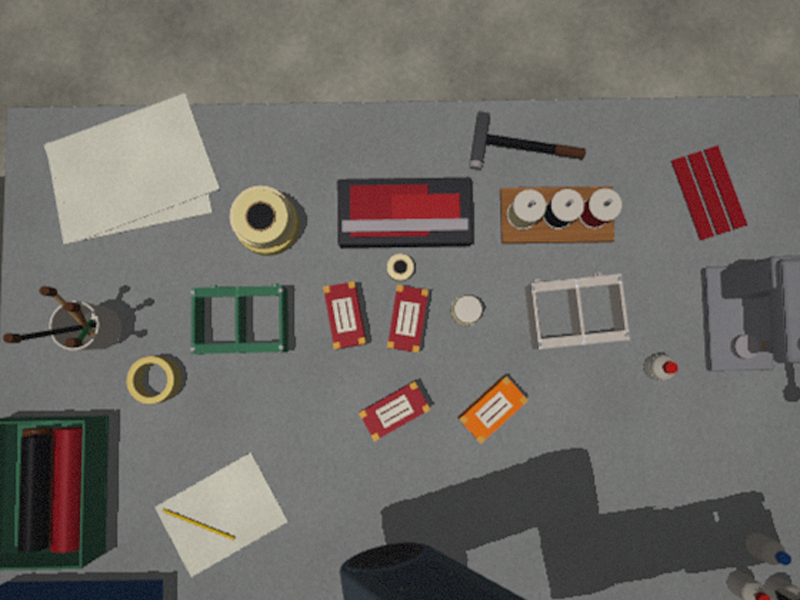

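View pics/scene0.png

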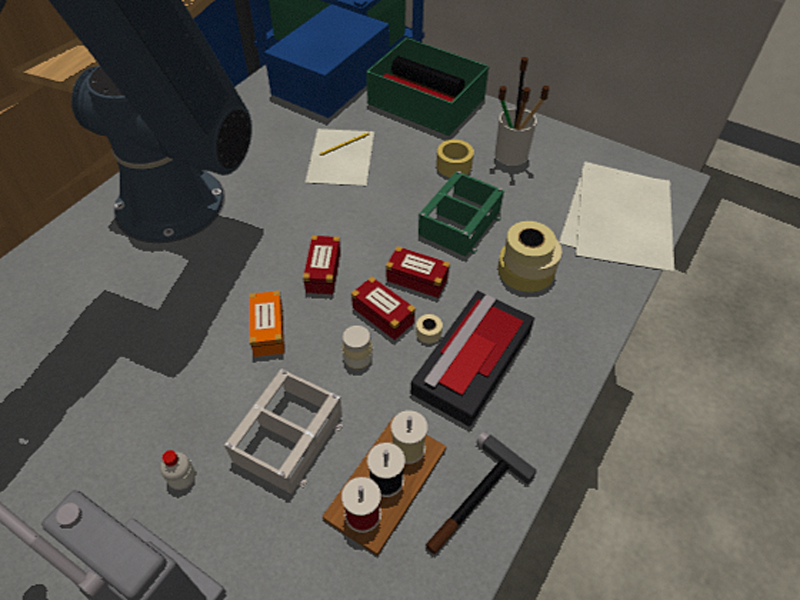

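The top view shows the green rack on the left (190–288, 285–353) and the white rack on the right (530–630, 275–348). Red boxes are at about (345,315), (408,318) and (395,410). The orange decoy is at (493,409). Next I'll measure the boxes with a colour mask and the racks from a crop.

```bash
cat > h.py <<'E'
import numpy as np, cv2
from bench import *
def px2w(u,v,z,cam="top"):
    m=camera_model(cam); T=np.array(m["camera_from_world"]); R,t=T[:3,:3],T[:3,3]
    d=R.T@np.array([(u-m["cx"])/m["fx"],-(v-m["cy"])/m["fy"],-1]); c=-R.T@t
    return (c+d*(z-c[2])/d[2])[:2]
def boxes(im):
    h=cv2.cvtColor(im,cv2.COLOR_RGB2HSV)
    # everything saturated, in the working area: red box incl. corners
    k=(((h[...,0]>165)|(h[...,0]<22))&(h[...,1]>120)&(h[...,2]>60)).astype(np.uint8)
    n,l,s,c=cv2.connectedComponentsWithStats(k)
    for i in range(1,n):
        if s[i,4]<300: continue
        q=np.argwhere(l==i)[:,::-1]
        p=np.array([px2w(u,v,.05) for u,v in q])*1000
        (x,y),(a,b),g=cv2.minAreaRect(p.astype(np.float32))
        if a<b: g+=90;a,b=b,a
        g=(g+90)%180-90
        print("blob px",c[i].round(),"centre mm",round(x,1),round(y,1),"size",round(a),round(b),"long-axis deg",round(g,1))
def go(x,y,z,yaw):
    """grasp point target (mm), yaw deg = world direction of tool x (mod 180)"""
    from scipy.spatial.transform import Rotation as Ro
    s=get_state(); R=Ro.from_quat(s["ee_rot"]).as_matrix(); p=s["ee_pos"]*1000+167*R[:,2]
    cur=np.degrees(np.arctan2(R[1,0],R[0,0])); dy=(yaw-cur+90)%180-90
    d=R.T@(np.array([x,y,z])-p)
    print("grasp now",p.round(1),"yaw",cur.round(1),"-> translation",(d/300).round(3),"mm",d.round(1),"roll",round(-dy/180,4),"j6",s["joint_pos"][5].round(2),"F",s["contact_force"].round(2),"gap",round(s["finger_gap"],4))
E
python3 - <<'E'
from h import *
im=read_camera("top"); boxes(im)
b=im[:,:,::-1]
a=cv2.resize(b[185:265,120:220],(400,320),interpolation=cv2.INTER_CUBIC)
c=cv2.resize(b[185:265,355:455],(400,320),interpolation=cv2.INTER_CUBIC)
cv2.imwrite("pics/racks.png",np.hstack([a,c]))
E
```

```text
blob px [508. 131.] centre mm 851.4 -614.4 size 163 28 long-axis deg 17.3
blob px [496. 135.] centre mm 840.8 -582.5 size 162 28 long-axis deg 17.3
blob px [484. 138.] centre mm 830.9 -550.1 size 163 28 long-axis deg 17.2Traceback (most recent call last):
  File "<stdin>", line 2, in <module>
  File "h.py", line 15, in boxes
    p=np.array([px2w(u,v,.05) for u,v in q])*1000
                ~~~~^^^^^^^^^
  File "h.py", line 4, in px2w
    m=camera_model(cam); T=np.array(m["camera_from_world"]); R,t=T[:3,:3],T[:3,3]
ValueError: time passes only in moves, steps and waits
```

Too many model calls; I'll cache it.

```bash
sed -i 's/m=camera_model(cam); T=/m=M[cam]; T=/; s/^from bench import \*/from bench import *\nM={n:camera_model(n) for n in ("top","scene")}/' h.py
python3 - <<'E'
from h import *
im=read_camera("top"); boxes(im)
b=im[:,:,::-1]
a=cv2.resize(b[185:265,120:220],(400,320),interpolation=cv2.INTER_CUBIC)
c=cv2.resize(b[185:265,355:455],(400,320),interpolation=cv2.INTER_CUBIC)
cv2.imwrite("pics/racks.png",np.hstack([a,c]))
E
```

```text
blob px [508. 131.] centre mm 851.4 -614.4 size 163 28 long-axis deg 17.3
blob px [496. 135.] centre mm 840.8 -582.5 size 162 28 long-axis deg 17.3
blob px [484. 138.] centre mm 830.9 -550.2 size 163 27 long-axis deg 17.3
blob px [281. 141.] centre mm 831.1 1.1 size 208 67 long-axis deg 89.2
blob px [384. 160.] centre mm 800.6 -290.2 size 213 103 long-axis deg 89.2
blob px [241. 220.] centre mm 615.3 117.9 size 120 62 long-axis deg 9.4
blob px [285. 223.] centre mm 607.4 -1.3 size 120 61 long-axis deg -9.7
blob px [344. 286.] centre mm 436.2 -158.0 size 121 64 long-axis deg -49.1
blob px [276. 287.] centre mm 435.1 25.9 size 120 60 long-axis deg -61.5
blob px [ 46. 343.] centre mm 297.9 636.1 size 224 53 long-axis deg 0.2
```

View pics/racks.png

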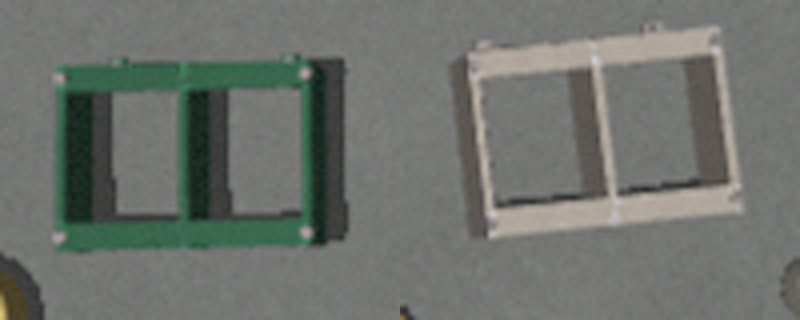

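```bash
python3 - <<'E'
from h import *
b=read_camera("scene")[:,:,::-1]
a=cv2.resize(b[115:185,285:360],(400,373),interpolation=cv2.INTER_CUBIC)
c=cv2.resize(b[255:350,150:250],(393,373),interpolation=cv2.INTER_CUBIC)
cv2.imwrite("pics/sc.png",np.hstack([a,c]))
for n,off,pts in(("green",(120,185),[(60,77),(306,73),(58,238),(306,232)]),("white",(355,185),[(75,62),(315,40),(92,217),(337,195)])):
    w=np.array([px2w((u+.5)/4-.5+off[0],(v+.5)/4-.5+off[1],.066) for u,v in pts])*1000
    c=w.mean(0); back=(w[0]+w[1])/2-(w[2]+w[3])/2; lat=(w[0]+w[2]-w[1]-w[3])/2
    print(n,c.round(1),"len",np.hypot(*back).round(),np.hypot(*lat).round(),"yaw",np.degrees(np.arctan2(back[1],back[0])).round(1),np.degrees(np.arctan2(-lat[0],lat[1])).round(1))
E
```

```text
green [608.7 318.3] len 107.0 165.0 yaw 0.0 0.4
white [ 617.5 -323.2] len 104.0 162.0 yaw 5.1 4.4
```

View pics/sc.png

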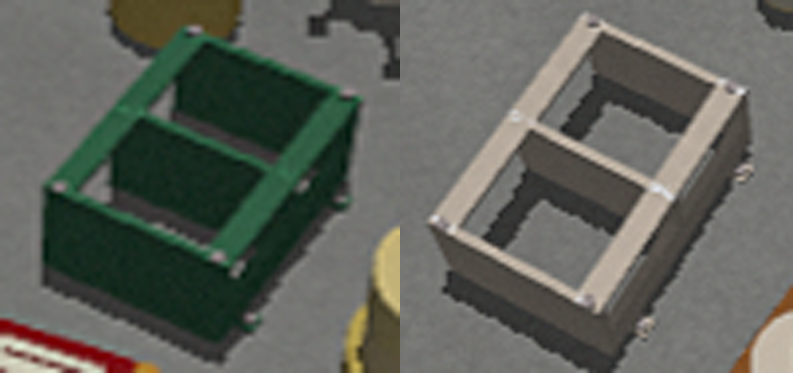

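Both mouths face the robot and the back stops are on the far side. Now I'll move above box C (the near one).

```bash
python3 - <<'E'
from h import *
go(435,26,130,28.5)
E
```

```text
grasp now [ 137.6 -532.4  237.5] yaw -75.5 -> translation [-1.554 -1.425  0.359] mm [-466.2 -427.6  107.8] roll 0.4221 j6 -0.08 F [ 1.24  0.16 -0.22] gap 0.093
```

```bash
python3 -m creep '[{"jaw":0.6,"translation":[-0.93,-0.85,0],"roll":0.21},{"jaw":0.6,"translation":[-0.93,-0.85,0],"roll":0.21},{"jaw":0.6,"translation":[-0.93,-0.85,0],"roll":0.21},{"jaw":0.6,"translation":[-0.93,-0.85,0],"roll":0.21},{"jaw":0.6,"translation":[-0.93,-0.85,0],"roll":0.21},{"jaw":0.6,"translation":[-0.93,-0.85,0],"roll":0.21},{"jaw":0.6,"translation":[-0.93,-0.85,0],"roll":0.21},{"jaw":0.6,"translation":[-0.93,-0.85,0],"roll":0.21}]' 25; python3 -c "
from h import *
go(435,26,110,28.5)"
```

```text
t: 1.05
ee_pos: [0.3152, -0.1962, 0.4049]
ee_rot: [-0.55, 0.835, -0.0, 0.0]
contact_force: [0.2, -0.7, -0.3]
finger_gap: 0.0745
grasp now [ 315.3 -196.2  237.9] yaw -113.3 -> translation [-0.838 -0.074  0.426] mm [-251.4  -22.1  127.9] roll 0.2124 j6 1.29 F [ 0.15 -0.74 -0.28] gap 0.0745
```

```bash
python3 -m creep '[{"jaw":0.7,"translation":[-0.838,-0.074,0.426],"roll":0.212},{"jaw":0.7,"translation":[-0.838,-0.074,0.426],"roll":0.212},{"jaw":0.7,"translation":[-0.838,-0.074,0.426],"roll":0.212},{"jaw":0.7,"translation":[-0.838,-0.074,0.426],"roll":0.212},{"jaw":0.7,"translation":[-0.838,-0.074,0.426],"roll":0.212},{"jaw":0.7,"translation":[-0.838,-0.074,0.426],"roll":0.212},{"jaw":0.7,"translation":[-0.838,-0.074,0.426],"roll":0.212},{"jaw":0.7,"translation":[-0.838,-0.074,0.426],"roll":0.212}]' 25; python3 -c "
from h import *
go(435,26,27,28.5)"
```

```text
t: 1.85
ee_pos: [0.4351, 0.0255, 0.2755]
ee_rot: [-0.248, 0.969, 0.0, -0.001]
contact_force: [-0.1, -0.4, 0.2]
finger_gap: 0.0789
grasp now [434.7  25.6 108.5] yaw -151.3 -> translation [-0.002  0.     0.272] mm [-0.6  0.1 81.5] roll 0.0011 j6 2.59 F [-0.11 -0.38  0.17] gap 0.0789
```

```bash
python3 -m creep '[{"jaw":0.7,"translation":[0,0,0.13],"roll":0},{"jaw":0.7,"translation":[0,0,0.24],"roll":0},{"jaw":0.7,"translation":[0,0,0.272],"roll":0},{"jaw":0.7,"translation":[0,0,0.272],"roll":0},{"jaw":0.2,"translation":[0,0,0.272],"roll":0},{"jaw":-0.1,"translation":[0,0,0.272],"roll":0},{"jaw":-0.3,"translation":[0,0,0.272],"roll":0},{"jaw":-0.3,"translation":[0,0,0.272],"roll":0}]' 25; python3 -m creep '[{"jaw":-0.3,"translation":[0,0,0],"roll":0},{"jaw":-0.3,"translation":[0,0,-0.03],"roll":0},{"jaw":-0.3,"translation":[0,0,-0.08],"roll":0},{"jaw":-0.3,"translation":[0,0,-0.12],"roll":0},{"jaw":-0.3,"translation":[0,0,-0.12],"roll":0},{"jaw":-0.3,"translation":[0,0,-0.12],"roll":0},{"jaw":-0.3,"translation":[0,0,-0.12],"roll":0}]' 25; for i in 1 2 3; do python3 -m creep '[{"jaw":-0.3,"translation":[0,0,0],"roll":0}]'; done
```

```text
t: 2.65
ee_pos: [0.4349, 0.0234, 0.1964]
ee_rot: [-0.246, 0.969, -0.0, 0.001]
contact_force: [-1.3, -1.6, 9.2]
finger_gap: 0.0598
t: 3.35
ee_pos: [0.4344, 0.0235, 0.231]
ee_rot: [-0.246, 0.969, 0.0, -0.0]
contact_force: [-0.2, 1.1, -5.2]
finger_gap: 0.0599
t: 3.45
ee_pos: [0.4344, 0.0235, 0.2309]
ee_rot: [-0.246, 0.969, 0.0, -0.0]
contact_force: [0.3, 0.1, -4.7]
finger_gap: 0.0599
t: 3.55
ee_pos: [0.4345, 0.0235, 0.231]
ee_rot: [-0.246, 0.969, 0.0, -0.0]
contact_force: [-0.3, 0.5, -5.1]
finger_gap: 0.06
t: 3.65
ee_pos: [0.4345, 0.0235, 0.2311]
ee_rot: [-0.246, 0.969, 0.0, -0.0]
contact_force: [-0.2, 0.3, -4.6]
finger_gap: 0.06
```

C is full (about 4.9 N). I'll put it back and go on to heft B.

```bash
python3 -m creep '[{"jaw":-0.3,"translation":[0,0,0.06],"roll":0},{"jaw":-0.3,"translation":[0,0,0.1],"roll":0},{"jaw":-0.3,"translation":[0,0,0.115],"roll":0},{"jaw":-0.3,"translation":[0,0,0.115],"roll":0},{"jaw":0.7,"translation":[0,0,0.115],"roll":0},{"jaw":0.7,"translation":[0,0,0.115],"roll":0},{"jaw":0.7,"translation":[0,0,0.115],"roll":0},{"jaw":0.7,"translation":[0,0,0.115],"roll":0}]'; python3 -m creep '[{"jaw":0.7,"translation":[0,0,-0.1],"roll":0},{"jaw":0.7,"translation":[0,0,-0.25],"roll":0},{"jaw":0.7,"translation":[0,0,-0.35],"roll":0},{"jaw":0.7,"translation":[0,0,-0.35],"roll":0}]';python3 -c "
from h import *
go(607.4,-1.3,125,80.3)"
```

```text
t: 4.45
ee_pos: [0.4347, 0.0235, 0.1971]
ee_rot: [-0.246, 0.969, -0.0, 0.0]
contact_force: [-0.5, 0.1, 0.3]
finger_gap: 0.0789
t: 4.85
ee_pos: [0.4354, 0.0235, 0.3053]
ee_rot: [-0.246, 0.969, -0.001, 0.003]
contact_force: [0.7, -0.2, -0.5]
finger_gap: 0.0793
grasp now [436.5  23.4 138.3] yaw -151.5 -> translation [-0.461 -0.344  0.048] mm [-138.2 -103.3   14.5] roll -0.2876 j6 2.59 F [ 0.68 -0.19 -0.54] gap 0.0793
```

```bash
python3 -m creep '[{"jaw":0.7,"translation":[-0.461,-0.344,0.04],"roll":-0.2876},{"jaw":0.7,"translation":[-0.461,-0.344,0.04],"roll":-0.2876},{"jaw":0.7,"translation":[-0.461,-0.344,0.04],"roll":-0.2876},{"jaw":0.7,"translation":[-0.461,-0.344,0.04],"roll":-0.2876},{"jaw":0.7,"translation":[-0.461,-0.344,0.04],"roll":-0.2876},{"jaw":0.7,"translation":[-0.461,-0.344,0.04],"roll":-0.2876},{"jaw":0.7,"translation":[-0.461,-0.344,0.04],"roll":-0.2876},{"jaw":0.7,"translation":[-0.461,-0.344,0.04],"roll":-0.2876}]';python3 -c "
from h import *
go(607.4,-1.3,27,80.3)"
```

```text
t: 5.65
ee_pos: [0.6052, -0.0011, 0.2891]
ee_rot: [-0.643, 0.766, 0.0, -0.0]
contact_force: [-0.4, -0.2, 0.0]
finger_gap: 0.0792
grasp now [605.1  -1.1 122.1] yaw -100.0 -> translation [-0.001 -0.008  0.317] mm [-0.2 -2.4 95.1] roll -0.0014 j6 1.67 F [-0.43 -0.21  0.03] gap 0.0792
```

```bash
python3 -m creep '[{"jaw":0.7,"translation":[0,-0.008,0.16],"roll":0},{"jaw":0.7,"translation":[0,-0.008,0.28],"roll":0},{"jaw":0.7,"translation":[0,-0.008,0.312],"roll":0},{"jaw":0.7,"translation":[0,-0.008,0.312],"roll":0},{"jaw":0.2,"translation":[0,-0.008,0.312],"roll":0},{"jaw":-0.1,"translation":[0,-0.008,0.312],"roll":0},{"jaw":-0.3,"translation":[0,-0.008,0.312],"roll":0},{"jaw":-0.3,"translation":[0,-0.008,0.312],"roll":0}]' 25; python3 -m creep '[{"jaw":-0.3,"translation":[0,0,0],"roll":0},{"jaw":-0.3,"translation":[0,0,-0.03],"roll":0},{"jaw":-0.3,"translation":[0,0,-0.08],"roll":0},{"jaw":-0.3,"translation":[0,0,-0.12],"roll":0},{"jaw":-0.3,"translation":[0,0,-0.12],"roll":0},{"jaw":-0.3,"translation":[0,0,-0.12],"roll":0},{"jaw":-0.3,"translation":[0,0,-0.12],"roll":0}]' 25; for i in 1 2 3; do python3 -m creep '[{"jaw":-0.3,"translation":[0,0,0],"roll":0}]'; done
```

```text
t: 6.45
ee_pos: [0.6082, -0.0017, 0.1978]
ee_rot: [-0.645, 0.764, -0.001, 0.001]
contact_force: [-1.3, -0.6, 6.9]
finger_gap: 0.0595
t: 7.15
ee_pos: [0.6075, -0.0015, 0.2318]
ee_rot: [-0.645, 0.764, 0.0, -0.0]
contact_force: [0.3, -0.1, -5.9]
finger_gap: 0.0598
t: 7.25
ee_pos: [0.6076, -0.0015, 0.2317]
ee_rot: [-0.645, 0.764, 0.0, -0.0]
contact_force: [0.2, -1.0, -6.8]
finger_gap: 0.0598
t: 7.35
ee_pos: [0.6077, -0.0015, 0.2318]
ee_rot: [-0.645, 0.764, 0.0, -0.0]
contact_force: [0.4, -0.3, -4.2]
finger_gap: 0.0599
t: 7.45
ee_pos: [0.6077, -0.0015, 0.2319]
ee_rot: [-0.645, 0.764, 0.0, -0.0]
contact_force: [0.1, -0.3, -4.8]
finger_gap: 0.0594
```

B is full too (about 5.3 N). I'll set it down and heft A.

```bash
python3 -m creep '[{"jaw":-0.3,"translation":[0,0,0.06],"roll":0},{"jaw":-0.3,"translation":[0,0,0.1],"roll":0},{"jaw":-0.3,"translation":[0,0,0.115],"roll":0},{"jaw":-0.3,"translation":[0,0,0.115],"roll":0},{"jaw":0.7,"translation":[0,0,0.115],"roll":0},{"jaw":0.7,"translation":[0,0,0.115],"roll":0},{"jaw":0.7,"translation":[0,0,0.115],"roll":0},{"jaw":0.7,"translation":[0,0,0.115],"roll":0}]'; python3 -m creep '[{"jaw":0.7,"translation":[0,0,-0.1],"roll":0},{"jaw":0.7,"translation":[0,0,-0.25],"roll":0},{"jaw":0.7,"translation":[0,0,-0.3],"roll":0},{"jaw":0.7,"translation":[0,0,-0.3],"roll":0}]';python3 -c "
from h import *
go(615.3,117.9,120,99.4)"
```

```text
t: 8.25
ee_pos: [0.6079, -0.0015, 0.198]
ee_rot: [-0.645, 0.764, -0.0, 0.0]
contact_force: [-0.6, 0.4, -0.4]
finger_gap: 0.079
t: 8.65
ee_pos: [0.6082, -0.0016, 0.2901]
ee_rot: [-0.645, 0.764, -0.002, 0.002]
contact_force: [1.1, -0.5, 0.3]
finger_gap: 0.0794
grasp now [609.   -1.6 123.1] yaw -99.7 -> translation [-0.396  0.046  0.01 ] mm [-118.9   13.9    3.1] roll -0.1062 j6 1.66 F [ 1.1  -0.48  0.28] gap 0.0794
```

```bash
python3 -m creep '[{"jaw":0.7,"translation":[-0.396,0.046,0],"roll":-0.106},{"jaw":0.7,"translation":[-0.396,0.046,0],"roll":-0.106},{"jaw":0.7,"translation":[-0.396,0.046,0],"roll":-0.106},{"jaw":0.7,"translation":[-0.396,0.046,0],"roll":-0.106},{"jaw":0.7,"translation":[-0.396,0.046,0],"roll":-0.106}]';python3 -c "
from h import *
go(615.3,117.9,27,99.4)"
```

```text
t: 9.15
ee_pos: [0.6138, 0.1177, 0.2862]
ee_rot: [0.762, -0.647, -0.001, 0.001]
contact_force: [-0.8, -0.1, 0.2]
finger_gap: 0.0788
grasp now [613.5 117.6 119.2] yaw -80.6 -> translation [ 0.    -0.007  0.307] mm [ 0.  -2.  92.2] roll -0.0002 j6 1.52 F [-0.83 -0.05  0.24] gap 0.0788
```

```bash
python3 -m creep '[{"jaw":0.7,"translation":[0,-0.006,0.16],"roll":0},{"jaw":0.7,"translation":[0,-0.006,0.28],"roll":0},{"jaw":0.7,"translation":[0,-0.006,0.302],"roll":0},{"jaw":0.7,"translation":[0,-0.006,0.302],"roll":0},{"jaw":0.2,"translation":[0,-0.006,0.302],"roll":0},{"jaw":-0.1,"translation":[0,-0.006,0.302],"roll":0},{"jaw":-0.3,"translation":[0,-0.006,0.302],"roll":0},{"jaw":-0.3,"translation":[0,-0.006,0.302],"roll":0}]' 25; python3 -m creep '[{"jaw":-0.3,"translation":[0,0,0],"roll":0},{"jaw":-0.3,"translation":[0,0,-0.03],"roll":0},{"jaw":-0.3,"translation":[0,0,-0.08],"roll":0},{"jaw":-0.3,"translation":[0,0,-0.12],"roll":0},{"jaw":-0.3,"translation":[0,0,-0.12],"roll":0},{"jaw":-0.3,"translation":[0,0,-0.12],"roll":0},{"jaw":-0.3,"translation":[0,0,-0.12],"roll":0}]' 25; for i in 1 2 3; do python3 -m creep '[{"jaw":-0.3,"translation":[0,0,0],"roll":0}]'; done;python3 -c "
from h import *
a=np.radians(4.7)
print([(617.5-120*np.cos(a)-y*np.sin(a),-323.2-120*np.sin(a)+y*np.cos(a)) for y in(-41,41)])
go(615,118,155,99.4)"
```

```text
t: 9.95
ee_pos: [0.6164, 0.1182, 0.1986]
ee_rot: [0.763, -0.647, 0.001, -0.001]
contact_force: [-1.7, -2.1, 6.9]
finger_gap: 0.0595
t: 10.65
ee_pos: [0.6158, 0.1182, 0.2328]
ee_rot: [0.763, -0.647, -0.0, 0.0]
contact_force: [0.3, 0.1, -2.3]
finger_gap: 0.0597
t: 10.75
ee_pos: [0.6158, 0.1181, 0.2326]
ee_rot: [0.763, -0.647, -0.0, 0.0]
contact_force: [0.1, -0.1, -2.0]
finger_gap: 0.0598
t: 10.85
ee_pos: [0.6159, 0.1182, 0.2327]
ee_rot: [0.763, -0.647, -0.0, 0.0]
contact_force: [0.2, -0.4, -1.9]
finger_gap: 0.0599
t: 10.95
ee_pos: [0.6159, 0.1182, 0.2328]
ee_rot: [0.763, -0.647, -0.0, 0.0]
contact_force: [-0.3, 0.0, -2.0]
finger_gap: 0.0598
[(np.float64(501.2629924356673), np.float64(-373.8947538951444)), (np.float64(494.54403472800396), np.float64(-292.1704881760654))]
grasp now [615.8 118.2  65.8] yaw -80.6 -> translation [ 0.     0.003 -0.297] mm [  0.    0.9 -89.2] roll -0.0002 j6 1.52 F [-0.29  0.03 -1.99] gap 0.0598
```

A is empty (about 2 N). I'll carry it to the bay of the white rack nearest the row (bay1).

```bash
python3 -m creep '[{"jaw":-0.3,"translation":[0,0,-0.1],"roll":0},{"jaw":-0.3,"translation":[0,0,-0.24],"roll":0},{"jaw":-0.3,"translation":[0,0,-0.3],"roll":0},{"jaw":-0.3,"translation":[0.5,0.3,-0.3],"roll":0.026},{"jaw":-0.3,"translation":[0.8,0.45,-0.3],"roll":0.026},{"jaw":-0.3,"translation":[0.8,0.45,-0.3],"roll":0.026},{"jaw":-0.3,"translation":[0.8,0.45,-0.3],"roll":0.026},{"jaw":-0.3,"translation":[0.8,0.45,-0.3],"roll":0.026}]';python3 -c "
from h import *
go(474.6,-293.8,155,94.7)"
```

```text
t: 11.75
ee_pos: [0.5294, -0.1183, 0.3233]
ee_rot: [0.736, -0.677, 0.0, -0.0]
contact_force: [1.3, 0.2, -2.3]
finger_gap: 0.0599
grasp now [ 529.4 -118.3  156.3] yaw -85.3 -> translation [0.568 0.23  0.004] mm [170.4  69.1   1.3] roll 0.0 j6 1.18 F [ 1.33  0.23 -2.29] gap 0.0599
```

```bash
python3 -m creep '[{"jaw":-0.3,"translation":[0.568,0.23,0],"roll":0},{"jaw":-0.3,"translation":[0.568,0.23,0],"roll":0},{"jaw":-0.3,"translation":[0.568,0.23,0],"roll":0},{"jaw":-0.3,"translation":[0.568,0.23,0],"roll":0},{"jaw":-0.3,"translation":[0.568,0.23,0],"roll":0},{"jaw":-0.3,"translation":[0.568,0.23,0.15],"roll":0},{"jaw":-0.3,"translation":[0.568,0.23,0.25],"roll":0},{"jaw":-0.3,"translation":[0.568,0.23,0.25],"roll":0}]';python3 -c "
from h import *
go(474.6,-293.8,34,94.7)
im=read_camera('top')[:,:,::-1]
cv2.imwrite('pics/w1.png',cv2.resize(im[180:290,330:470],(763,600),interpolation=cv2.INTER_CUBIC))"
```

```text
t: 12.55
ee_pos: [0.4747, -0.291, 0.2448]
ee_rot: [0.736, -0.677, -0.003, 0.0]
contact_force: [-0.4, 0.6, -1.5]
finger_gap: 0.0597
grasp now [ 473.8 -290.4   77.8] yaw -85.3 -> translation [ 0.012 -0.002  0.146] mm [ 3.7 -0.7 43.8] roll 0.0 j6 0.85 F [-0.39  0.62 -1.53] gap 0.0597
```

View pics/w1.png

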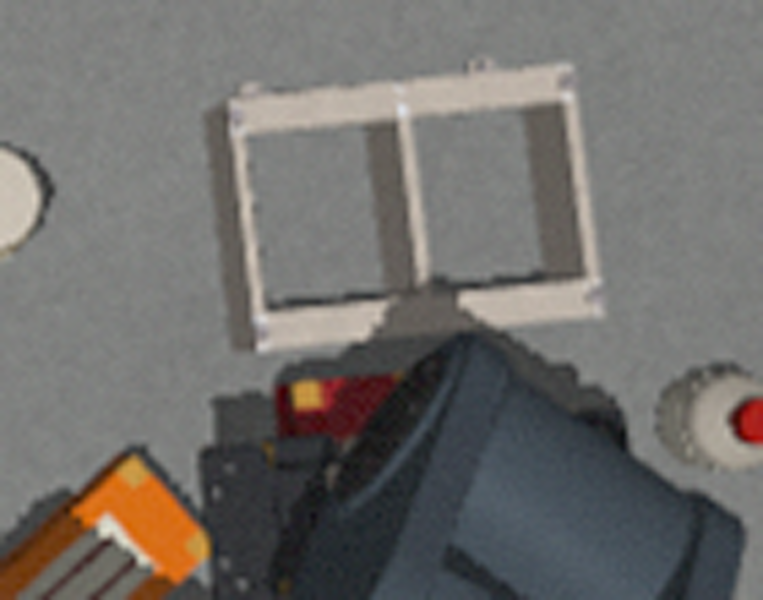

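The picture shows the box lined up just in front of the left bay at crop (340,410), with the decoy clear of the gripper. Next I'll lower it and slide it in.

```bash
python3 -m creep '[{"jaw":-0.3,"translation":[0.009,0,0.1],"roll":0},{"jaw":-0.3,"translation":[0.009,0,0.14],"roll":0},{"jaw":-0.3,"translation":[0.009,0,0.146],"roll":0},{"jaw":-0.3,"translation":[0.009,0,0.146],"roll":0},{"jaw":-0.3,"translation":[0.009,-0.04,0.146],"roll":0},{"jaw":-0.3,"translation":[0.009,-0.08,0.146],"roll":0},{"jaw":-0.3,"translation":[0.009,-0.08,0.146],"roll":0}]'; python3 -m creep '[{"jaw":-0.3,"translation":[0,-0.04,0],"roll":0},{"jaw":-0.3,"translation":[0,-0.08,0],"roll":0},{"jaw":-0.3,"translation":[0,-0.11,0],"roll":0},{"jaw":-0.3,"translation":[0,-0.11,0],"roll":0},{"jaw":-0.3,"translation":[0,-0.11,0],"roll":0}]'; python3 -c "
from h import *
go(617.5-80*.9966-41*.0819,-323.2-80*.0819+41*.9966,31.5,94.7)"
```

```text
t: 13.3
ee_pos: [0.5015, -0.2928, 0.2052]
ee_rot: [0.736, -0.677, 0.001, -0.0]
contact_force: [0.0, -0.3, -1.4]
finger_gap: 0.0602
t: 13.8
ee_pos: [0.5326, -0.2901, 0.2041]
ee_rot: [0.736, -0.677, -0.0, 0.0]
contact_force: [-0.2, 0.5, -1.2]
finger_gap: 0.06
grasp now [ 532.5 -290.    37.1] yaw -85.3 -> translation [-0.003 -0.007  0.019] mm [-1.  -2.   5.6] roll 0.0001 j6 0.91 F [-0.23  0.48 -1.2 ] gap 0.06
```

```bash
python3 -m creep '[{"jaw":-0.3,"translation":[0,0,0.016],"roll":0},{"jaw":-0.3,"translation":[0,0,0.016],"roll":0},{"jaw":0.3,"translation":[0,0,0.016],"roll":0},{"jaw":0.6,"translation":[0,0,0.016],"roll":0},{"jaw":0.6,"translation":[0,0,0.016],"roll":0},{"jaw":0.6,"translation":[0,0,-0.12],"roll":0},{"jaw":0.6,"translation":[0,0,-0.25],"roll":0},{"jaw":0.2,"translation":[0,0.1,-0.25],"roll":0}]'; python3 -m creep '[{"jaw":-0.2,"translation":[0,0.15,0],"roll":0},{"jaw":-0.46,"translation":[0,0.183,0],"roll":0},{"jaw":-0.46,"translation":[0,0.19,0],"roll":0},{"jaw":-0.46,"translation":[0,0.19,0.12],"roll":0},{"jaw":-0.46,"translation":[0,0.19,0.25],"roll":0},{"jaw":-0.46,"translation":[0,0.19,0.25],"roll":0}]'; python3 -c "
from h import *
go(617.5-73.5*.9966-41*.0819,-323.2-73.5*.0819+41*.9966,28,94.7)
im=read_camera('top')[:,:,::-1]
cv2.imwrite('pics/w2.png',cv2.resize(im[180:290,330:470],(763,600),interpolation=cv2.INTER_CUBIC))"
```

```text
t: 14.6
ee_pos: [0.505, -0.2932, 0.2845]
ee_rot: [0.736, -0.677, 0.005, -0.001]
contact_force: [0.1, -0.5, 0.5]
finger_gap: 0.0701
t: 15.2
ee_pos: [0.4457, -0.2965, 0.2007]
ee_rot: [0.736, -0.677, -0.003, 0.0]
contact_force: [-0.5, 0.9, 1.0]
finger_gap: 0.0266
grasp now [ 444.8 -295.8   33.7] yaw -85.3 -> translation [ 0.002 -0.321  0.017] mm [  0.5 -96.4   5.2] roll 0.0001 j6 0.81 F [-0.54  0.85  1.02] gap 0.0266
```

View pics/w2.png

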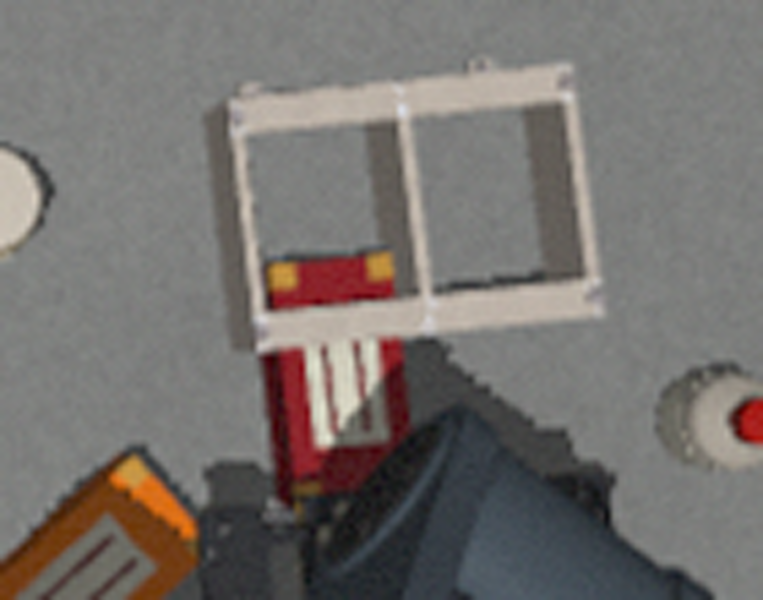

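The box is inside the left bay, rear end at about crop (340,490), with the fingers right behind it. Now I'll push it home.

```bash
python3 -m creep '[{"jaw":-0.46,"translation":[0,-0.05,0.017],"roll":0},{"jaw":-0.46,"translation":[0,-0.1,0.017],"roll":0},{"jaw":-0.46,"translation":[0,-0.15,0.017],"roll":0},{"jaw":-0.46,"translation":[0,-0.2,0.017],"roll":0},{"jaw":-0.46,"translation":[0,-0.245,0.017],"roll":0},{"jaw":-0.46,"translation":[0,-0.28,0.017],"roll":0},{"jaw":-0.46,"translation":[0,-0.295,0.017],"roll":0},{"jaw":-0.46,"translation":[0,-0.295,0.017],"roll":0}]'; for i in 1 2 3; do python3 -m creep '[{"jaw":-0.46,"translation":[0,-0.01,0],"roll":0},{"jaw":-0.46,"translation":[0,-0.01,0],"roll":0}]'; done; python3 -c "
from h import *
go(617.5-73.5*.9966-41*.0819,-323.2-73.5*.0819+41*.9966,28,94.7)"
```

```text
t: 16.05
ee_pos: [0.5346, -0.29, 0.2]
ee_rot: [0.736, -0.677, 0.001, -0.0]
contact_force: [0.3, 1.0, 0.3]
finger_gap: 0.0248
t: 16.25
ee_pos: [0.5367, -0.29, 0.1994]
ee_rot: [0.735, -0.678, -0.0, 0.0]
contact_force: [-3.5, -0.1, 2.5]
finger_gap: 0.0251
t: 16.45
ee_pos: [0.5379, -0.2901, 0.1994]
ee_rot: [0.735, -0.678, -0.003, 0.002]
contact_force: [-23.9, -1.6, 15.7]
finger_gap: 0.0247
t: 16.65
ee_pos: [0.539, -0.2903, 0.1993]
ee_rot: [0.736, -0.677, -0.006, 0.004]
contact_force: [-42.4, -5.8, 29.1]
finger_gap: 0.025
grasp now [ 536.7 -289.8   32.4] yaw -85.3 -> translation [-0.004 -0.014  0.014] mm [-1.1 -4.3  4.3] roll 0.0 j6 0.92 F [-42.4   -5.79  29.06] gap 0.025
```

```bash
python3 -m creep '[{"jaw":-0.46,"translation":[0,0.05,0],"roll":0},{"jaw":-0.46,"translation":[0,0.15,0],"roll":0},{"jaw":-0.2,"translation":[0,0.15,-0.15],"roll":0},{"jaw":0.2,"translation":[0,0.15,-0.3],"roll":0},{"jaw":0.7,"translation":[-0.45,0.15,-0.38],"roll":0},{"jaw":0.7,"translation":[-0.9,0.15,-0.38],"roll":0},{"jaw":0.7,"translation":[-0.9,0.15,-0.38],"roll":0},{"jaw":0.7,"translation":[-0.9,0.15,-0.38],"roll":0}]'; python3 -c "
from h import *
go(434.6,23.5,120,28.5)
im=read_camera('top')[:,:,::-1]
cv2.imwrite('pics/w3.png',cv2.resize(im[180:290,330:470],(763,600),interpolation=cv2.INTER_CUBIC))"
```

```text
t: 17.45
ee_pos: [0.4813, -0.0932, 0.3087]
ee_rot: [0.735, -0.678, 0.0, -0.0]
contact_force: [1.3, 0.2, -0.3]
finger_gap: 0.0686
grasp now [481.4 -93.2 141.7] yaw -85.4 -> translation [-0.4    0.124  0.072] mm [-120.1   37.3   21.7] roll 0.3674 j6 1.2 F [ 1.31  0.16 -0.29] gap 0.0686
```

View pics/w3.png

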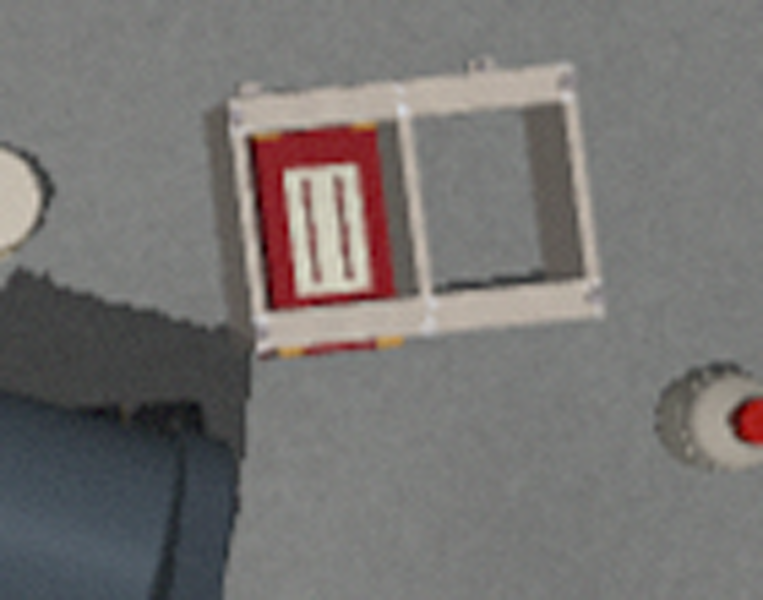

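Box A is home in the white rack, with a thin red strip proud of the mouth at crop (335,348). Next is box C, to green bay1.

```bash
python3 -m creep '[{"jaw":0.7,"translation":[-0.4,0.124,0.07],"roll":0.3674},{"jaw":0.7,"translation":[-0.4,0.124,0.07],"roll":0.3674},{"jaw":0.7,"translation":[-0.4,0.124,0.07],"roll":0.3674},{"jaw":0.7,"translation":[-0.4,0.124,0.07],"roll":0.3674},{"jaw":0.7,"translation":[-0.4,0.124,0.07],"roll":0.3674},{"jaw":0.7,"translation":[-0.4,0.124,0.07],"roll":0.3674},{"jaw":0.7,"translation":[-0.4,0.124,0.07],"roll":0.3674},{"jaw":0.7,"translation":[-0.4,0.124,0.07],"roll":0.3674}]'; python3 -m creep '[{"jaw":0.7,"translation":[0,0,0],"roll":0}]'; python3 -c "
from h import *
im=read_camera('top'); boxes(im)
print(px2w(153/1.4286,380/1.4286,.048),px2w(153/1.4286,405/1.4286,.048), px2w(181/1.4286,380/1.4286,.048))
go(434.6,23.5,27,28.5)"
```

```text
t: 18.3
ee_pos: [0.435, 0.0216, 0.2874]
ee_rot: [-0.244, 0.97, 0.0, 0.0]
contact_force: [0.2, -0.4, 0.9]
finger_gap: 0.0792
t: 18.4
ee_pos: [0.435, 0.0216, 0.2874]
ee_rot: [-0.246, 0.969, 0.0, 0.0]
contact_force: [0.3, 0.2, 0.1]
finger_gap: 0.079
blob px [508. 131.] centre mm 851.1 -614.5 size 162 28 long-axis deg 17.3
blob px [496. 135.] centre mm 841.2 -582.4 size 163 28 long-axis deg 17.3
blob px [484. 138.] centre mm 830.9 -550.1 size 163 27 long-axis deg 17.3
blob px [281. 141.] centre mm 831.1 -0.1 size 211 67 long-axis deg 89.2
blob px [384. 160.] centre mm 800.6 -290.2 size 213 103 long-axis deg 89.2
blob px [285. 223.] centre mm 605.6 -0.7 size 121 60 long-axis deg -9.9
blob px [388. 217.] centre mm 612.4 -281.2 size 86 62 long-axis deg 4.9
blob px [344. 286.] centre mm 436.7 -157.7 size 121 66 long-axis deg -48.4
blob px [ 46. 343.] centre mm 297.9 635.9 size 224 53 long-axis deg 0.1
[0.49720513 0.47809264] [0.45064149 0.4772984 ] [0.49649252 0.42542937]
grasp now [435.1  21.7 120.4] yaw -151.3 -> translation [-0.001  0.006  0.311] mm [-0.4  1.8 93.4] roll 0.0011 j6 2.58 F [0.19 1.1  0.4 ] gap 0.079
```

```bash
python3 -m creep '[{"jaw":0.7,"translation":[0,0.006,0.16],"roll":0},{"jaw":0.7,"translation":[0,0.006,0.28],"roll":0},{"jaw":0.7,"translation":[0,0.006,0.307],"roll":0},{"jaw":0.7,"translation":[0,0.006,0.307],"roll":0},{"jaw":0.2,"translation":[0,0.006,0.307],"roll":0},{"jaw":-0.1,"translation":[0,0.006,0.307],"roll":0},{"jaw":-0.3,"translation":[0,0.006,0.307],"roll":0},{"jaw":-0.3,"translation":[0,0.006,0.307],"roll":0}]' 25; python3 -m creep '[{"jaw":-0.3,"translation":[0,0,0],"roll":0},{"jaw":-0.3,"translation":[0,0,-0.06],"roll":0},{"jaw":-0.3,"translation":[0,0,-0.15],"roll":0},{"jaw":-0.3,"translation":[0,0,-0.23],"roll":0},{"jaw":-0.3,"translation":[0,0,-0.23],"roll":0},{"jaw":-0.3,"translation":[0,0,-0.23],"roll":0}]'; python3 -c "
from h import *
go(608.7-140,318.3+41-.5,100,90.2)"
```

```text
t: 19.25
ee_pos: [0.4345, 0.0233, 0.1964]
ee_rot: [-0.247, 0.969, -0.0, 0.001]
contact_force: [-1.5, -0.1, 9.4]
finger_gap: 0.0598
t: 19.85
ee_pos: [0.4339, 0.0234, 0.264]
ee_rot: [-0.247, 0.969, -0.0, 0.0]
contact_force: [-0.6, -0.7, -4.8]
finger_gap: 0.0599
grasp now [434.   23.3  97. ] yaw -151.4 -> translation [-0.636  0.927 -0.01 ] mm [-190.9  278.    -3. ] roll -0.3424 j6 2.59 F [-0.62 -0.69 -4.82] gap 0.0599
```

```bash
python3 -m creep '[{"jaw":-0.3,"translation":[-0.636,0.927,-0.01],"roll":-0.3424},{"jaw":-0.3,"translation":[-0.636,0.927,-0.01],"roll":-0.3424},{"jaw":-0.3,"translation":[-0.636,0.927,-0.01],"roll":-0.3424},{"jaw":-0.3,"translation":[-0.636,0.927,-0.01],"roll":-0.3424},{"jaw":-0.3,"translation":[-0.636,0.927,-0.01],"roll":-0.3424},{"jaw":-0.3,"translation":[-0.636,0.927,-0.01],"roll":-0.3424},{"jaw":-0.3,"translation":[-0.636,0.927,-0.01],"roll":-0.3424},{"jaw":-0.3,"translation":[-0.636,0.927,-0.01],"roll":-0.3424}]'; python3 -m creep '[{"jaw":-0.3,"translation":[0,0,0],"roll":0}]'; python3 -c "
from h import *
go(608.7-140,318.3+41-.5,34,90.2)"
```

```text
t: 20.65
ee_pos: [0.4682, 0.3625, 0.2651]
ee_rot: [0.711, -0.703, -0.0, 0.0]
contact_force: [0.0, -0.8, -4.6]
finger_gap: 0.0596
t: 20.75
ee_pos: [0.4681, 0.3591, 0.265]
ee_rot: [0.709, -0.705, -0.0, 0.002]
contact_force: [0.2, -0.6, -6.1]
finger_gap: 0.0597
grasp now [467.6 358.8  98. ] yaw -89.7 -> translation [-0.001 -0.004  0.213] mm [-0.2 -1.2 63.9] roll 0.0004 j6 2.14 F [ 0.16 -0.6  -6.14] gap 0.0597
```

```bash
python3 -m creep '[{"jaw":-0.3,"translation":[0,0,0.12],"roll":0},{"jaw":-0.3,"translation":[0,0,0.2],"roll":0},{"jaw":-0.3,"translation":[0,0,0.215],"roll":0},{"jaw":-0.3,"translation":[0,0,0.215],"roll":0},{"jaw":-0.3,"translation":[0,-0.04,0.215],"roll":0},{"jaw":-0.3,"translation":[0,-0.08,0.215],"roll":0},{"jaw":-0.3,"translation":[0,-0.08,0.215],"roll":0}]'; python3 -m creep '[{"jaw":-0.3,"translation":[0,-0.04,0],"roll":0},{"jaw":-0.3,"translation":[0,-0.08,0],"roll":0},{"jaw":-0.3,"translation":[0,-0.114,0],"roll":0},{"jaw":-0.3,"translation":[0,-0.114,0],"roll":0},{"jaw":-0.3,"translation":[0,-0.114,0],"roll":0}]'; python3 -c "
from h import *
go(608.7-80,318.3+41-.5,29.5,90.2)
im=read_camera('top')[:,:,::-1]
cv2.imwrite('pics/g1.png',cv2.resize(im[180:290,90:230],(763,600),interpolation=cv2.INTER_CUBIC))"
```

```text
t: 21.45
ee_pos: [0.4949, 0.3588, 0.204]
ee_rot: [0.708, -0.706, 0.001, -0.002]
contact_force: [-0.1, -1.0, -4.6]
finger_gap: 0.06
t: 21.95
ee_pos: [0.527, 0.3589, 0.2025]
ee_rot: [0.708, -0.706, -0.0, 0.0]
contact_force: [-0.1, 0.2, -5.8]
finger_gap: 0.0599
grasp now [526.9 358.9  35.5] yaw -89.8 -> translation [ 0.    -0.006  0.02 ] mm [ 0.1 -1.8  6. ] roll -0.0001 j6 2.09 F [-0.15  0.22 -5.79] gap 0.0599
```

View pics/g1.png

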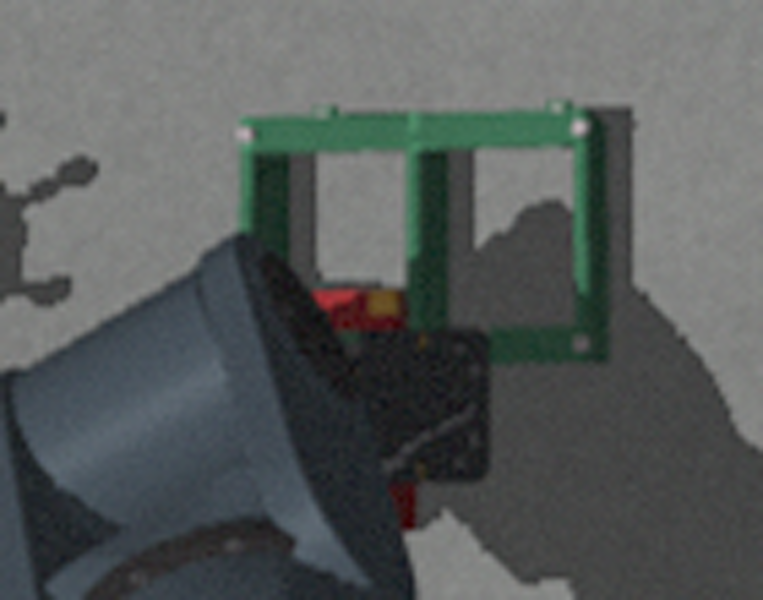

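Box C is inside the left green bay, its front at crop (360,305). I'll release it, go behind and push.

```bash
python3 -m creep '[{"jaw":-0.3,"translation":[0,0,0.018],"roll":0},{"jaw":-0.3,"translation":[0,0,0.018],"roll":0},{"jaw":0.3,"translation":[0,0,0.018],"roll":0},{"jaw":0.6,"translation":[0,0,0.018],"roll":0},{"jaw":0.6,"translation":[0,0,0.018],"roll":0},{"jaw":0.6,"translation":[0,0,-0.12],"roll":0},{"jaw":0.6,"translation":[0,0,-0.25],"roll":0},{"jaw":0.2,"translation":[0,0.1,-0.25],"roll":0}]'; python3 -m creep '[{"jaw":-0.2,"translation":[0,0.15,0],"roll":0},{"jaw":-0.46,"translation":[0,0.183,0],"roll":0},{"jaw":-0.46,"translation":[0,0.19,0],"roll":0},{"jaw":-0.46,"translation":[0,0.19,0.12],"roll":0},{"jaw":-0.46,"translation":[0,0.19,0.265],"roll":0},{"jaw":-0.46,"translation":[0,0.19,0.265],"roll":0}]';python3 -m creep '[{"jaw":-0.46,"translation":[0,0,0],"roll":0}]'; python3 -c "
from h import *
go(608.7-78,318.3+41-.5,28,90.2)"
```

```text
t: 22.8
ee_pos: [0.4996, 0.3594, 0.2833]
ee_rot: [0.708, -0.706, 0.001, -0.005]
contact_force: [-0.6, 0.7, 0.1]
finger_gap: 0.0704
t: 23.4
ee_pos: [0.4397, 0.3578, 0.1939]
ee_rot: [0.708, -0.706, -0.001, 0.004]
contact_force: [0.4, -0.3, 0.3]
finger_gap: 0.0261
t: 23.5
ee_pos: [0.4409, 0.3588, 0.1986]
ee_rot: [0.708, -0.706, -0.0, 0.0]
contact_force: [-0.2, -0.3, 0.8]
finger_gap: 0.0251
grasp now [440.9 358.8  31.6] yaw -89.8 -> translation [ 0.001 -0.299  0.012] mm [  0.2 -89.8   3.6] roll -0.0002 j6 2.17 F [-0.23 -0.32  0.85] gap 0.0251
```

```bash
python3 -m creep '[{"jaw":-0.46,"translation":[0,-0.05,0],"roll":0},{"jaw":-0.46,"translation":[0,-0.1,0],"roll":0},{"jaw":-0.46,"translation":[0,-0.15,0],"roll":0},{"jaw":-0.46,"translation":[0,-0.2,0],"roll":0},{"jaw":-0.46,"translation":[0,-0.24,0],"roll":0},{"jaw":-0.46,"translation":[0,-0.27,0],"roll":0},{"jaw":-0.46,"translation":[0,-0.28,0],"roll":0},{"jaw":-0.46,"translation":[0,-0.28,0],"roll":0}]'; for i in 1 2 3; do python3 -m creep '[{"jaw":-0.46,"translation":[0,-0.008,0],"roll":0},{"jaw":-0.46,"translation":[0,-0.008,0],"roll":0}]'; done; python3 -c "
from h import *
go(608.7-78,318.3+41-.5,28,90.2)"
```

```text
t: 24.3
ee_pos: [0.5244, 0.359, 0.1987]
ee_rot: [0.708, -0.706, 0.0, -0.001]
contact_force: [-0.3, 0.9, -0.2]
finger_gap: 0.025
t: 24.5
ee_pos: [0.5263, 0.3591, 0.1983]
ee_rot: [0.708, -0.706, -0.0, 0.0]
contact_force: [-2.2, 0.4, 1.4]
finger_gap: 0.0249
t: 24.7
ee_pos: [0.5288, 0.3591, 0.1982]
ee_rot: [0.708, -0.706, -0.0, 0.0]
contact_force: [-2.3, 0.7, 3.2]
finger_gap: 0.0249
t: 24.9
ee_pos: [0.5313, 0.359, 0.1982]
ee_rot: [0.708, -0.706, 0.0, -0.0]
contact_force: [-2.1, -0.4, 0.4]
finger_gap: 0.0248
grasp now [531.4 359.   31.2] yaw -89.8 -> translation [0.001 0.002 0.011] mm [0.2 0.7 3.2] roll -0.0 j6 2.09 F [-2.05 -0.39  0.41] gap 0.0248
```

```bash
for i in 1 2 3; do python3 -m creep '[{"jaw":-0.46,"translation":[0,-0.006,0],"roll":0},{"jaw":-0.46,"translation":[0,-0.006,0],"roll":0}]'; done
```

```text
t: 25.1
ee_pos: [0.5331, 0.359, 0.1981]
ee_rot: [0.708, -0.706, -0.0, 0.0]
contact_force: [-3.9, 1.0, 1.7]
finger_gap: 0.0254
t: 25.3
ee_pos: [0.5338, 0.3591, 0.1982]
ee_rot: [0.708, -0.706, -0.001, 0.002]
contact_force: [-14.0, -0.4, 9.2]
finger_gap: 0.0251
t: 25.5
ee_pos: [0.5344, 0.3593, 0.1981]
ee_rot: [0.708, -0.706, -0.002, 0.004]
contact_force: [-24.5, -0.7, 16.0]
finger_gap: 0.0252
```

Box C is at the stop (the reaction jumped to 24 N). Next is box B.

```bash
python3 -m creep '[{"jaw":-0.46,"translation":[0,0.05,0],"roll":0},{"jaw":-0.46,"translation":[0,0.12,0],"roll":0},{"jaw":-0.2,"translation":[0,0.12,-0.15],"roll":0},{"jaw":0.2,"translation":[0,0.12,-0.3],"roll":0},{"jaw":0.7,"translation":[0.45,0.1,-0.33],"roll":0},{"jaw":0.7,"translation":[0.95,0.1,-0.33],"roll":0},{"jaw":0.7,"translation":[0.95,0.1,-0.33],"roll":0},{"jaw":0.7,"translation":[0.95,0.1,-0.33],"roll":0}]'; python3 -m creep '[{"jaw":0.7,"translation":[0.2,0,0],"roll":0},{"jaw":0.7,"translation":[0.2,0,0],"roll":0}]'; python3 -c "
from h import *
im=read_camera('top'); boxes(im)
b=im[:,:,::-1]
cv2.imwrite('pics/g2.png',cv2.resize(b[180:290,90:230],(763,600),interpolation=cv2.INTER_CUBIC))
go(607.5,-1.3,120,80.3)"
```

```text
t: 26.3
ee_pos: [0.5059, 0.1573, 0.2956]
ee_rot: [0.708, -0.706, 0.001, -0.001]
contact_force: [1.1, 0.1, 0.4]
finger_gap: 0.0687
t: 26.5
ee_pos: [0.5063, 0.0953, 0.2955]
ee_rot: [-0.707, 0.707, -0.001, 0.0]
contact_force: [0.8, 0.5, 0.2]
finger_gap: 0.0784
blob px [508. 131.] centre mm 851.1 -614.5 size 162 28 long-axis deg 17.3
blob px [496. 135.] centre mm 840.8 -582.4 size 162 28 long-axis deg 17.2
blob px [484. 138.] centre mm 830.9 -550.1 size 163 27 long-axis deg 17.2
blob px [281. 141.] centre mm 831.1 -0.1 size 211 67 long-axis deg 89.2
blob px [384. 160.] centre mm 800.6 -290.2 size 213 103 long-axis deg 89.2
blob px [285. 223.] centre mm 606.4 -0.8 size 120 60 long-axis deg -9.9
blob px [388. 217.] centre mm 612.5 -281.5 size 86 62 long-axis deg 4.8
blob px [151. 222.] centre mm 608.7 359.4 size 87 62 long-axis deg 0.4
blob px [344. 286.] centre mm 435.9 -157.8 size 122 64 long-axis deg -49.6
blob px [ 46. 343.] centre mm 297.8 636.1 size 224 53 long-axis deg -0.0
grasp now [506.7  95.9 128.5] yaw -90.0 -> translation [ 0.324 -0.336  0.029] mm [  97.2 -100.8    8.6] roll 0.0538 j6 1.67 F [ 1.11 -0.66  0.23] gap 0.0785
```

View pics/g2.png

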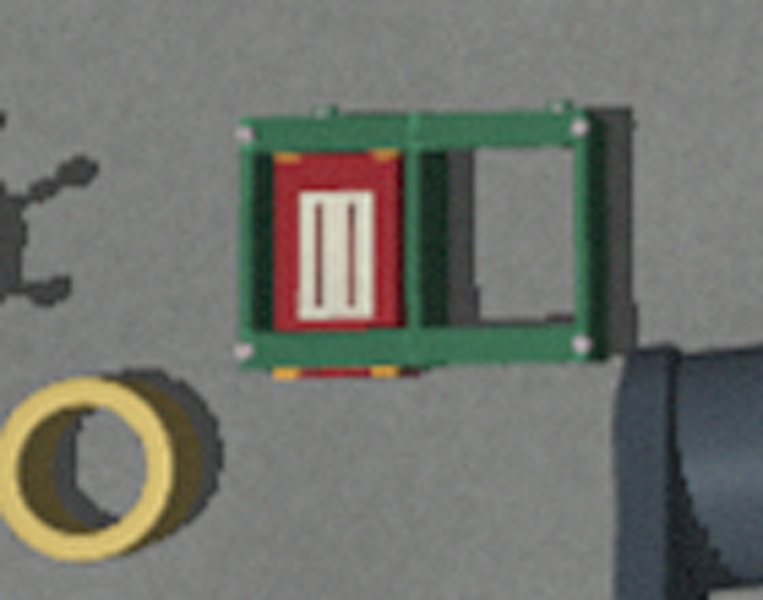

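Box C is home in the left green bay, a few mm proud at crop (335,372). I'll fetch B.

```bash
python3 -m creep '[{"jaw":0.7,"translation":[0.324,-0.336,0.01],"roll":0.0538},{"jaw":0.7,"translation":[0.324,-0.336,0.01],"roll":0.0538},{"jaw":0.7,"translation":[0.324,-0.336,0.01],"roll":0.0538},{"jaw":0.7,"translation":[0.324,-0.336,0.01],"roll":0.0538},{"jaw":0.7,"translation":[0.324,-0.336,0.01],"roll":0.0538}]'; python3 -m creep '[{"jaw":0.7,"translation":[0,0,0],"roll":0}]'; python3 -c "
from h import *
go(607,-1.3,27,80.3)"
```

```text
t: 27.05
ee_pos: [0.6075, 0.0029, 0.2917]
ee_rot: [-0.646, 0.763, 0.0, -0.0]
contact_force: [-0.3, 0.4, -1.2]
finger_gap: 0.0788
t: 27.15
ee_pos: [0.6068, 0.0037, 0.292]
ee_rot: [-0.647, 0.763, 0.0, -0.0]
contact_force: [0.8, 0.0, 0.5]
finger_gap: 0.0791
grasp now [606.7   3.7 125. ] yaw -99.4 -> translation [ 0.016 -0.004  0.327] mm [ 4.9 -1.2 98. ] roll 0.0016 j6 1.66 F [0.77 0.03 0.49] gap 0.0791
```

```bash
python3 -m creep '[{"jaw":0.7,"translation":[0.016,-0.003,0.16],"roll":0.0016},{"jaw":0.7,"translation":[0.016,-0.003,0.29],"roll":0.0016},{"jaw":0.7,"translation":[0.016,-0.003,0.32],"roll":0.0016},{"jaw":0.7,"translation":[0.016,-0.003,0.32],"roll":0.0016},{"jaw":0.2,"translation":[0.016,-0.003,0.32],"roll":0.0016},{"jaw":-0.1,"translation":[0.016,-0.003,0.32],"roll":0.0016},{"jaw":-0.3,"translation":[0.016,-0.003,0.32],"roll":0.0016},{"jaw":-0.3,"translation":[0.016,-0.003,0.32],"roll":0.0016}]' 25; python3 -m creep '[{"jaw":-0.3,"translation":[0,0,0],"roll":0},{"jaw":-0.3,"translation":[0,0,-0.06],"roll":0},{"jaw":-0.3,"translation":[0,0,-0.15],"roll":0},{"jaw":-0.3,"translation":[0,0,-0.25],"roll":0},{"jaw":-0.3,"translation":[0,0,-0.25],"roll":0},{"jaw":-0.3,"translation":[0,0,-0.25],"roll":0}]'; python3 -c "
from h import *
go(608.7-140,318.3-41-.5,100,90.2)"
```

```text
t: 27.95
ee_pos: [0.6078, -0.0024, 0.1978]
ee_rot: [-0.644, 0.765, -0.001, 0.001]
contact_force: [-1.8, 2.4, 7.4]
finger_gap: 0.0598
t: 28.55
ee_pos: [0.607, -0.0026, 0.2708]
ee_rot: [-0.644, 0.765, 0.0, -0.0]
contact_force: [-0.1, 0.3, -6.4]
finger_gap: 0.0599
grasp now [607.   -2.6 103.8] yaw -99.8 -> translation [-0.839  0.613  0.013] mm [-251.8  183.8    3.8] roll -0.0555 j6 1.66 F [-0.11  0.29 -6.44] gap 0.0599
```

```bash
python3 -m creep '[{"jaw":-0.3,"translation":[-0.15,0.613,0],"roll":-0.0555},{"jaw":-0.3,"translation":[-0.15,0.613,0],"roll":-0.0555},{"jaw":-0.3,"translation":[-0.15,0.613,0],"roll":-0.0555},{"jaw":-0.3,"translation":[-0.839,0.613,0],"roll":-0.0555},{"jaw":-0.3,"translation":[-0.839,0.613,0],"roll":-0.0555},{"jaw":-0.3,"translation":[-0.839,0.613,0],"roll":-0.0555},{"jaw":-0.3,"translation":[-0.839,0.613,0],"roll":-0.0555},{"jaw":-0.3,"translation":[-0.839,0.613,0],"roll":-0.0555}]'; python3 -m creep '[{"jaw":-0.3,"translation":[0,0,0],"roll":0}]'; python3 -c "
from h import *
go(608.7-140,318.3-41-.5,34,90.2)"
```

```text
t: 29.35
ee_pos: [0.4678, 0.2801, 0.2695]
ee_rot: [0.709, -0.705, -0.001, 0.001]
contact_force: [0.6, -1.1, -4.6]
finger_gap: 0.0601
t: 29.45
ee_pos: [0.4679, 0.2789, 0.2693]
ee_rot: [0.709, -0.705, -0.0, 0.001]
contact_force: [0.6, -1.4, -5.5]
finger_gap: 0.0601
grasp now [467.6 278.8 102.3] yaw -89.6 -> translation [ 0.007 -0.004  0.228] mm [ 2.  -1.2 68.3] roll 0.001 j6 2.02 F [ 0.64 -1.36 -5.49] gap 0.0601
```

```bash
python3 -m creep '[{"jaw":-0.3,"translation":[0.007,0,0.12],"roll":0},{"jaw":-0.3,"translation":[0.007,0,0.2],"roll":0},{"jaw":-0.3,"translation":[0.007,0,0.228],"roll":0},{"jaw":-0.3,"translation":[0.007,0,0.228],"roll":0},{"jaw":-0.3,"translation":[0.007,-0.04,0.228],"roll":0},{"jaw":-0.3,"translation":[0.007,-0.08,0.228],"roll":0},{"jaw":-0.3,"translation":[0.007,-0.08,0.228],"roll":0}]'; python3 -m creep '[{"jaw":-0.3,"translation":[0,-0.04,0],"roll":0},{"jaw":-0.3,"translation":[0,-0.08,0],"roll":0},{"jaw":-0.3,"translation":[0,-0.1,0],"roll":0},{"jaw":-0.3,"translation":[0,-0.1,0],"roll":0},{"jaw":-0.3,"translation":[0,-0.1,0],"roll":0}]'; python3 -c "
from h import *
go(608.7-85,318.3-41-.5,31,90.2)
im=read_camera('top')[:,:,::-1]
cv2.imwrite('pics/g3.png',cv2.resize(im[180:290,90:230],(763,600),interpolation=cv2.INTER_CUBIC))"
```

```text
t: 30.15
ee_pos: [0.495, 0.2747, 0.204]
ee_rot: [0.708, -0.706, 0.001, -0.002]
contact_force: [0.1, -0.2, -6.2]
finger_gap: 0.06
t: 30.65
ee_pos: [0.5227, 0.2747, 0.2025]
ee_rot: [0.708, -0.706, -0.0, 0.0]
contact_force: [-0.2, -1.0, -5.9]
finger_gap: 0.0599
grasp now [522.6 274.7  35.5] yaw -89.8 -> translation [-0.007 -0.004  0.015] mm [-2.1 -1.1  4.5] roll 0.0 j6 1.97 F [-0.17 -1.04 -5.95] gap 0.0599
```

View pics/g3.png

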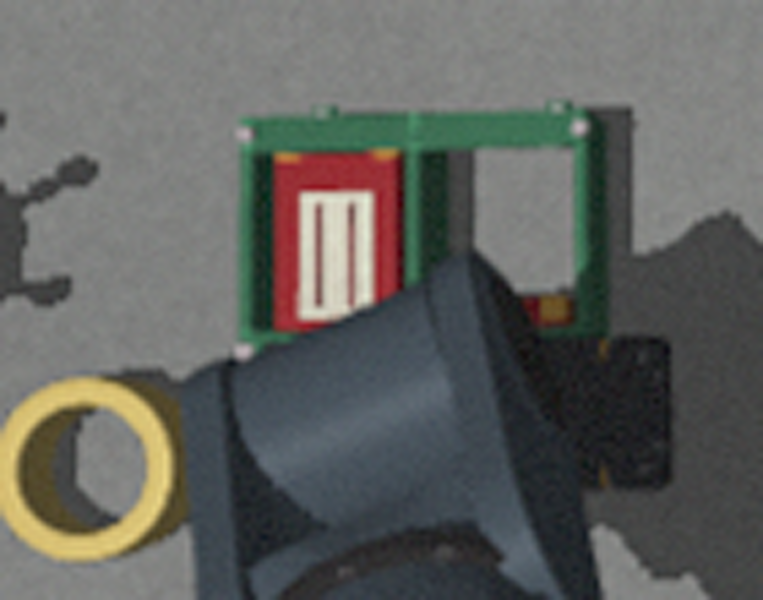

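Box B is in the right green bay, its front at crop (550,310). I'll release it with a narrower opening, go behind and push.

```bash
python3 -m creep '[{"jaw":-0.3,"translation":[0,0,0.014],"roll":0},{"jaw":-0.3,"translation":[0,0,0.014],"roll":0},{"jaw":0.3,"translation":[0,0,0.014],"roll":0},{"jaw":0.45,"translation":[0,0,0.014],"roll":0},{"jaw":0.45,"translation":[0,0,0.014],"roll":0},{"jaw":0.45,"translation":[0,0,-0.12],"roll":0},{"jaw":0.45,"translation":[0,0,-0.25],"roll":0},{"jaw":0.2,"translation":[0,0.1,-0.25],"roll":0}]'; python3 -m creep '[{"jaw":-0.2,"translation":[0,0.15,0],"roll":0},{"jaw":-0.46,"translation":[0,0.183,0],"roll":0},{"jaw":-0.46,"translation":[0,0.19,0],"roll":0},{"jaw":-0.46,"translation":[0,0.19,0.12],"roll":0},{"jaw":-0.46,"translation":[0,0.19,0.265],"roll":0},{"jaw":-0.46,"translation":[0,0.19,0.265],"roll":0}]';python3 -m creep '[{"jaw":-0.46,"translation":[0,0,0],"roll":0}]'; python3 -c "
from h import *
go(608.7-75.5,318.3-41-.5,31,90.2)"
```

```text
t: 31.5
ee_pos: [0.4955, 0.2751, 0.2829]
ee_rot: [0.708, -0.706, 0.002, -0.005]
contact_force: [-0.5, 0.1, -0.7]
finger_gap: 0.0632
t: 32.1
ee_pos: [0.4356, 0.2738, 0.1943]
ee_rot: [0.708, -0.706, -0.001, 0.003]
contact_force: [-0.3, -1.4, 0.2]
finger_gap: 0.0257
t: 32.2
ee_pos: [0.4368, 0.2746, 0.1986]
ee_rot: [0.708, -0.706, -0.0, 0.0]
contact_force: [0.0, 0.4, -0.4]
finger_gap: 0.0252
grasp now [436.7 274.5  31.6] yaw -89.8 -> translation [-0.007 -0.322  0.002] mm [ -2.  -96.5   0.6] roll -0.0001 j6 2.04 F [ 0.    0.39 -0.35] gap 0.0252
```

```bash
python3 -m creep '[{"jaw":-0.46,"translation":[0,-0.05,0],"roll":0},{"jaw":-0.46,"translation":[0,-0.1,0],"roll":0},{"jaw":-0.46,"translation":[0,-0.15,0],"roll":0},{"jaw":-0.46,"translation":[0,-0.2,0],"roll":0},{"jaw":-0.46,"translation":[0,-0.25,0],"roll":0},{"jaw":-0.46,"translation":[0,-0.28,0],"roll":0},{"jaw":-0.46,"translation":[0,-0.305,0],"roll":0},{"jaw":-0.46,"translation":[0,-0.305,0],"roll":0}]'; for i in 1 2 3 4; do python3 -m creep '[{"jaw":-0.46,"translation":[0,-0.006,0],"roll":0},{"jaw":-0.46,"translation":[0,-0.006,0],"roll":0}]'; done
```

```text
t: 33.0
ee_pos: [0.5283, 0.2749, 0.1996]
ee_rot: [0.708, -0.706, 0.001, -0.001]
contact_force: [0.3, -0.4, -0.1]
finger_gap: 0.025
t: 33.2
ee_pos: [0.5292, 0.2749, 0.1987]
ee_rot: [0.708, -0.706, 0.0, -0.0]
contact_force: [-0.7, 0.3, -0.5]
finger_gap: 0.0249
t: 33.4
ee_pos: [0.5307, 0.2749, 0.1983]
ee_rot: [0.708, -0.706, -0.0, 0.0]
contact_force: [-4.2, -0.7, 3.4]
finger_gap: 0.025
t: 33.6
ee_pos: [0.5326, 0.2749, 0.1982]
ee_rot: [0.708, -0.706, -0.0, 0.0]
contact_force: [-4.2, -0.5, 2.2]
finger_gap: 0.025
t: 33.8
ee_pos: [0.534, 0.2749, 0.1982]
ee_rot: [0.708, -0.706, -0.0, 0.001]
contact_force: [-7.2, 0.3, 5.7]
finger_gap: 0.025
```

```bash
for i in 1 2; do python3 -m creep '[{"jaw":-0.46,"translation":[0,-0.006,0],"roll":0},{"jaw":-0.46,"translation":[0,-0.006,0],"roll":0}]'; done; python3 -m creep '[{"jaw":-0.46,"translation":[0,0.05,0],"roll":0},{"jaw":-0.46,"translation":[0,0.12,0],"roll":0},{"jaw":-0.46,"translation":[0,0.12,-0.15],"roll":0},{"jaw":-0.46,"translation":[0,0.12,-0.3],"roll":0},{"jaw":0,"translation":[0.3,0.4,-0.35],"roll":0},{"jaw":0,"translation":[0.5,0.55,-0.35],"roll":0},{"jaw":0,"translation":[0.5,0.55,-0.35],"roll":0},{"jaw":0,"translation":[0.5,0.55,-0.35],"roll":0}]'; python3 -c "
from h import *
im=read_camera('top'); boxes(im)
b=im[:,:,::-1]
cv2.imwrite('pics/end.png',cv2.resize(b[170:295,90:490],(800,250),interpolation=cv2.INTER_CUBIC))"
```

```text
t: 34.0
ee_pos: [0.5347, 0.275, 0.1981]
ee_rot: [0.708, -0.706, -0.002, 0.003]
contact_force: [-18.7, 0.0, 13.6]
finger_gap: 0.0251
t: 34.2
ee_pos: [0.5354, 0.2751, 0.1981]
ee_rot: [0.709, -0.706, -0.003, 0.004]
contact_force: [-29.1, 0.3, 22.1]
finger_gap: 0.0252
t: 35.0
ee_pos: [0.3724, 0.1231, 0.3035]
ee_rot: [0.709, -0.706, 0.001, -0.001]
contact_force: [0.6, -1.2, 0.7]
finger_gap: 0.0458
blob px [508. 131.] centre mm 851.4 -614.4 size 163 28 long-axis deg 17.3
blob px [496. 135.] centre mm 840.8 -582.4 size 162 28 long-axis deg 17.2
blob px [484. 138.] centre mm 830.9 -550.1 size 163 27 long-axis deg 17.2
blob px [281. 141.] centre mm 831.1 -0.1 size 211 67 long-axis deg 89.2
blob px [384. 160.] centre mm 800.6 -290.2 size 213 103 long-axis deg 89.2
blob px [388. 217.] centre mm 612.4 -281.2 size 86 62 long-axis deg 4.9
blob px [183. 221.] centre mm 610.1 275.7 size 87 62 long-axis deg 0.1
blob px [151. 222.] centre mm 608.7 359.4 size 87 62 long-axis deg 0.4
blob px [344. 286.] centre mm 436.2 -158.0 size 121 64 long-axis deg -49.1
blob px [ 46. 343.] centre mm 297.9 635.9 size 224 53 long-axis deg 0.1
```

View pics/end.png

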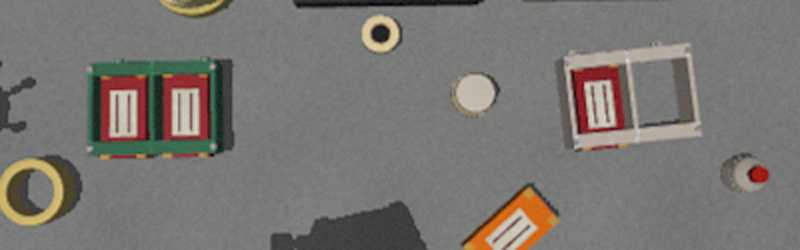

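The green rack holds two boxes at (123,112) and (186,110), and the white rack holds one at (600,103). All are standing and home, and the bystanders look where they were. I'll hand the job in.

```bash
python3 -c "
from bench import *
print(sign_off())"
```

```text
the job is handed in; nothing more can be done
None
```

All three boxes are in the racks as asked, and the job was handed in at about 35 s of the 72 s allowed; no verdict was reported.

- **Hefting:** I hefted all three boxes before putting any away. The near box weighed about 4.9 N and the box next to the glue jar about 5.3 N, so both are full. The third weighed about 2 N, so it is empty. I set the two full boxes back down, and carried the empty one straight to its rack.
- **Placing:** The empty box is in the white rack (bay1) and the two full ones are in the green rack (bay1 and bay0). Each was slid in on its base, then pushed from behind until the force jumped at the back stop.
- **Last checks:** The final top picture shows every box upright, aligned with its bay and a few mm proud of the mouth. The glue jar, paint bottle, tape rolls and orange look-alike appear unmoved by eye; of these, I measured only the look-alike, which had not moved.
- **Push force:** On the white rack the fingertips pressed the box with about 42 N along the push, about 52 N in all at the wrist. That is well under the 120 N wrist limit, and nothing but the fingers touched it. The two green pushes were kept lighter, at about 25 and 29 N along the push.

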